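# Roll the spectrometer lamp onto the reading line and read it

### The arm

A 7-joint arm with a two-finger parallel gripper is mounted at the origin on the work surface. World frame = base frame: x ahead of the robot, y to its left, z up, the work surface at z = 0. Lengths are in m, angles in rad, forces in N, time in s.
With the tool pointing down it reaches from about 0.4 to 0.85 m from the base axis. Payload 10.4 kg.
Tool frame: the origin (TCP) lies on the centre line of the jaws, within the pads' length; the fingertips stand 14 mm ahead of it and the grasp point (between the pads) lies 5 mm behind it (tip_reach is the z of the fingertips in the tool frame, in m); z points along the fingers, x is the direction in which the jaws open and shut, and the axes are right-handed (so a half turn about z gives the same grasp; the last joint's range is limited). The gripper opens to 87 mm and grips with 3 to 60 N. Pads are 19 mm wide; open, the fingers measure 117 mm over their backs; the gripper's body (75 mm by 190 mm) begins 51 mm behind the grasp point.
Start: joints at [-1.355, 0.332, -0.065, 1.46, 0.022, 1.35, -0.088], TCP at [0.148, 0.607, 0.206] pointing down, gripper open.
Joint ranges: [-2.6, 2.6], [-0.5, 2.12], [-1.47, 1.34], [0.16, 2.42], [-1.27, 4.41], [0.06, 2.06], [-2.6, 2.6]. Speed limits (rad/s): [2.22, 2.22, 2.79, 2.79, 3.14, 3.14, 3.14].

### API

Orientations are given as a unit quaternion [x, y, z, w].
In Python, from bench import * gives the robot as it stands.
- The arm moves only by the tool carry_out, never from a script. Its argument "rows" is a list of rows, each a list of 5 numbers: the closure, from -1 (fully open) to 1 (shut), so that 0 is half open, then the shift along the tool's x, y, z in units of 30 mm (1.0 is 30 mm), then the turn about the tool's z in units of 5 degrees (1.0 is 5 degrees). In form: [[jaw, x, y, z, turn], ...]. A call has 1 to 20 rows; each row shifts and turns the pose as measured when the row begins, along the tool's axes as they then stand; what a row does not reach is not made up. A row lasts 1/12 s, in which the tool goes at most 41.7 mm and 7.16 degrees, less where a joint would pass 70% of its speed; a pose out of reach is approached as far as the arm can. A call is refused whole if a number of a shift passes 1 or a number of a turn 1, either way. A call with a gripper value outside its range is refused whole. The fingers move at their own pace and stop on an object; "force" is the grip in N (left out, the last holds). Time passes only in rows, so rows that do not move let the fingers close. It gives the time, the measured TCP pose, the force and the opening at its end, in the units of the state.
- read_state(): the state, without advancing time (a new reading comes with each control period).
- camera(name): name is "side" or "top" or "wrist"; returns the picture (420x560x3 uint8, blue, green, red); there is no depth.
- camera_info(name): a dict with "fx", "fy", "cx", "cy" (pixels), "extrinsics" (4x4, takes a point from camera to world coordinates); the wrist camera has in their place "tool_from_camera" (4x4, takes a point from camera to tool coordinates, whose origin is the TCP and whose axes are the tool frame's). Camera axes: x right, y down, z forward; pixel columns grow to the right and rows downward; lengths in m; the calibration is good to about 2 mm. A picture is of the moment at which its call begins: read the wrist's pose just before it. camera_info takes no time and is no camera call.
- close_job(): hands the job in, once; it reports no verdict.
Trained networks look in the newest picture that a camera, given by its name, has taken for a name from the list of things; names that differ only in an ending like _2 or _b are one class to them, and where a whole thing is asked for, a point or a joint stands for the part that bears it (a point fixed in the world has none). Each returns a list of dicts, best first, with "conf" (0 to 1); they miss things now and then, are a little off and sometimes report something else, mostly with a low value. They report only what shows in the picture. A call takes as long as a camera call. They do not tell look-alikes from the thing itself.
- recognise(query, camera): "box" ([centre column, centre row, width, height] in pixels, round what is visible of it).
- silhouettes(query, camera): "mask" (420x560 bool, what is visible of it) and "box" ([centre column, centre row, width, height] in pixels, round what is visible of it).
- pinpoint(query, camera): "xy" ([column, row] in pixels: a listed point, or the origin of a listed thing).
The state is a dict: "time": time; "joint_positions": joint angles; "joint_vel": joint speeds; "joint_torque": joint torques, N m; "ee_pos": TCP position; "eef_rot": TCP orientation; "ft_force": force on the tool from outside, world axes, zero at the start; "torque": the same for the moment, N m; "width": finger opening in m.
Only numpy, scipy, OpenCV 4.12 (cv2) and the standard library are available. Lean on these libraries where they do the work, as an engineer would, in place of code of your own. Each camera call takes 0.05 s, during which the arm holds its last target. There are 200 camera calls.

### The job

Push the top of the lying glass lamp gently sideways with the fingertips to roll it across the tray until it rests squarely on the black marked line in front of the code reader; do not push it from low on its side or pick it up. Then press the reader's button fully down and let go, leaving the lamp resting on the line and the dust cap, bottle and beaker undisturbed.

Things in the scene. Friction and masses are not known exactly. Their poses are not given: they have to be found in the camera images.
- tray: Fixed flat grey tray. Origin on its underside (work surface), below the middle of the black line; z up, x along the line towards the code reader, y across the line (the lamp rolls along it). Its flat top is 10 mm above the work surface and spans x -100 to 220 mm, y -180 to 180 mm; an aluminium lip 8 mm high above the top closes each y edge.
- line_mid (a point): Middle of the black line painted flat on the tray's top (190 mm long, 6 mm wide, along the tray's x; axes as the tray's). The lamp's axis must end straight above this line.
- lamp: Cylinder 50 mm in diameter, 140 mm long, 0.17 to 0.29 kg, lying 60 to 95 mm to either side of the line, about parallel to it: clear glass, metal inside, paper band, black base end. Origin: mid-axis, 25 mm above the tray's top; x along the axis to the glass end; y, z turn as it rolls. It rolls half as far as a fingertip dragging its top, which so gains on it: use several strokes. It stays put when let go.
- read_button (a joint): Travel of the reader's button, m: 0 up, 0.006 fully down (about 5 N); springs back.
- read_button_top (a point): Centre of the upper face of the round grey button (30 mm across), pressed straight down. It sits on top of the code reader, a white box fixed on the tray, 90 mm (tray x) by 110 mm (y) by 45 mm high, centred 160 mm from the line's middle along x, dark window towards the line.
- cap: Loose black dust cap standing on the tray on the other side of the line from the lamp: 40 mm in diameter, 26 mm high, origin at the centre of its underside. To be left alone; fingertips travelling at the height of the lamp's top pass above it.
- bottle: Capped amber bottle standing on the work surface beside the tray, 56 mm in diameter, 115 mm high, origin at the centre of its underside. To be left alone.
- beaker: Open white beaker standing on the work surface beside the tray, 60 mm in diameter, 75 mm high, origin at the centre of its underside. To be left alone.
There are look-alikes about, which are no part of the job. Of the things that look like the lamp, the smallest one is meant.

How it is judged:
By the outcome, as a careful person would: the job done as asked, in the order asked, and still so for the second after the job is handed in, with the robot touching nothing.
It also fails if it takes over 64 s, if anything falls off the work surface, if the arm or the gripper's body presses on something with over 40 N, if the wrist force passes 120 N, or if a joint passes its speed limit or range.

## Working session

There is one attempt and no reset: what is moved stays moved. The work goes in short steps, Python scripts to look and compute and a tool call to move; the robot and the scene stay as the last step left them, time stands still between calls to the robot, and variables do not carry over. Pictures are saved under pics/ and viewed, about 8 in all and at most 12, crops included, and the job is handed in when it is done.

Besides the shell and the picture viewer there is one more tool, called after "Request:" by a JSON object that holds its "name" and its "arguments", one argument or row to a line. carry_out: Moves the arm, as the interface text tells. Its arguments: {"type":"object","properties":{"rows":{"type":"array","items":{"type":"array","items":{"type":"number"}}},"force":{"type":"number"}},"required":["rows"]}

```bash
mkdir -p pics; ls
python3 - <<'E'
from bench import *
import cv2,numpy as np
s=read_state();print(s)
for n in("top","side"):
    im=camera(n);cv2.imwrite(f"pics/{n}0.png",im)
    i=camera_info(n);print(n,{k:np.round(v,4).tolist() for k,v in i.items()})
    for q in("lamp","line_mid","read_button_top","cap","bottle","beaker"):
        print(q,[(np.round(d["xy"]).tolist(),round(d["conf"],2)) for d in pinpoint(q,n)])
print(camera_info("wrist"))
E
```

```text
pics
{'time': 0.0, 'joint_positions': array([-1.35459853,  0.33289955, -0.06466813,  1.46091362,  0.02159957,
        1.34990489, -0.08851167]), 'joint_vel': array([ 0.00037656,  0.00212081,  0.00018176,  0.00019865,  0.00021366,
       -0.00066237,  0.00029811]), 'joint_torque': array([-7.46808964e-04, -6.23247886e+01,  2.45507219e-02, -3.89902461e+01,
       -6.13452774e-02,  3.97087354e-02,  1.15888229e-04]), 'ee_pos': array([0.14776423, 0.60686818, 0.20514982]), 'eef_rot': array([ 7.86306222e-01,  6.17836559e-01, -5.38335128e-04,  4.70706847e-04]), 'ft_force': array([ 0.17168727,  0.48643832, -0.60733532]), 'torque': array([-0.01573035,  0.01805488,  0.0165032 ]), 'width': 0.08686308375223423}
top {'fx': 497.7316, 'fy': 497.7316, 'cx': 273.0518, 'cy': 205.7024, 'extrinsics': [[0.0114, -0.9691, 0.2465, 0.2202], [-0.9999, -0.0118, 0.0001, 0.0564], [0.0028, -0.2465, -0.9691, 1.1529], [0.0, 0.0, 0.0, 1.0]]}
lamp [([152.0, 204.0], 0.76), ([396.0, 305.0], 0.67)]
line_mid [([334.0, 205.0], 0.71)]
read_button_top [([333.0, 130.0], 0.69), ([334.0, 204.0], 0.32)]
cap [([367.0, 205.0], 0.59
[... 242 characters left out ...]
.6358, 0.6891], [0.0, 0.0, 0.0, 1.0]]}
lamp [([183.0, 161.0], 0.75), ([291.0, 373.0], 0.56)]
line_mid [([327.0, 258.0], 0.81)]
read_button_top [([325.0, 267.0], 0.53)]
cap [([358.0, 282.0], 0.82)]
bottle [([229.0, 210.0], 0.66)]
beaker []
{'fx': 339.7893259106202, 'fy': 339.7893259106202, 'cx': 281.5968446477755, 'cy': 205.607497117532, 'tool_from_camera': array([[ 9.99999136e-01, -6.72913305e-04,  1.12950798e-03,
        -4.41717788e-05],
       [ 3.19199544e-04,  9.57651885e-01,  2.87928402e-01,
        -7.99641005e-02],
       [-1.27542630e-03, -2.87927792e-01,  9.57651273e-01,
        -1.79924696e-01],
       [ 0.00000000e+00,  0.00000000e+00,  0.00000000e+00,
         1.00000000e+00]])}
```

View pics/top0.png

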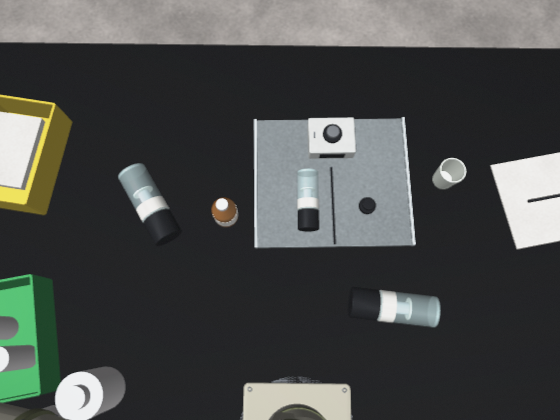

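View pics/side0.png

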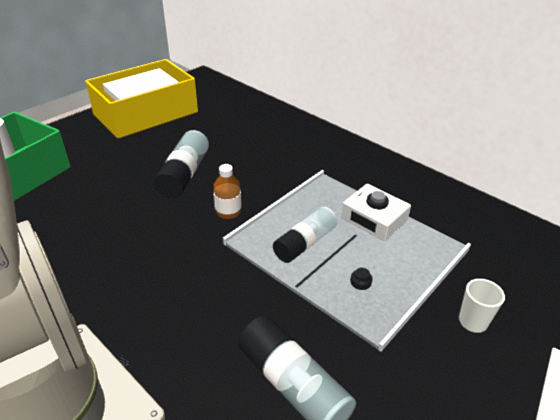

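Candidates for the lamp: big ones at top-view (149,204) and (396,306), and a small one lying on the tray at (308,200). The small one on the tray, beside the line, matches the description. Next I'll check it in a crop and measure it.

```bash
cat > h.py <<'E'
from bench import *
import cv2,numpy as np
def ray(n,uv):
    i=camera_info(n);E=i["extrinsics"];d=np.array([(uv[0]-i["cx"])/i["fx"],(uv[1]-i["cy"])/i["fy"],1.])
    return E[:3,3],E[:3,:3]@d
def onz(n,uv,z):
    o,d=ray(n,uv);return o+d*(z-o[2])/d[2]
def proj(n,P):
    i=camera_info(n);E=i["extrinsics"];p=(np.atleast_2d(P)-E[:3,3])@E[:3,:3]
    return np.c_[i["fx"]*p[:,0]/p[:,2]+i["cx"],i["fy"]*p[:,1]/p[:,2]+i["cy"]]
def cyl(x,y,yaw,z=.035,r=.025,L=.14):
    a=np.array([np.cos(yaw),np.sin(yaw),0]);b=np.array([-a[1],a[0],0]);t=np.linspace(0,2*np.pi,40)
    c=r*(np.outer(np.cos(t),b)+np.outer(np.sin(t),[0,0,1]))
    return np.r_[c+a*L/2,c-a*L/2]+[x,y,z]
def hullmask(n,P,s=4):
    h=cv2.convexHull(((proj(n,P)+.5)*s).astype(np.float32)).astype(np.int32)
    m=np.zeros((420*s,560*s),np.uint8);cv2.fillConvexPoly(m,h,1);return cv2.resize(m.astype(np.float32),(560,420),interpolation=cv2.INTER_AREA)
def linepts(im,x0,x1,y0,y1):
    g=cv2.cvtColor(im,cv2.COLOR_BGR2GRAY)[y0:y1,x0:x1];return g
E
python3 - <<'E'
from h import *
for n in("top","side"):
    im=camera(n)
    ds=silhouettes("lamp",n)
    for d in ds:
        print(n,np.round(d["box"]),round(d["conf"],2),d["mask"].sum())
    for q in("tray","cap","bottle","beaker","read_button"):
        print(q,[(np.round(d["box"]).tolist(),round(d["conf"],2)) for d in recognise(q,n)])
a=cv2.resize(camera("top")[110:255,245:420],None,fx=4,fy=4,interpolation=cv2.INTER_CUBIC)
cv2.imwrite("pics/crop1.png",a)
for p in[(255,120),(404,119),(413,246),(255,247)]: print(np.round(onz("top",p,.01),4))
E
```

```text
top [149. 204.  60.  78.] 0.88 2380
top [310. 199.  20.  61.] 0.86 1311
top [391. 307.  91.  47.] 0.62 2947
tray [([335.0, 183.0, 164.0, 128.0], 0.96)]
cap [([368.0, 207.0, 15.0, 16.0], 0.58), ([310.0, 198.0, 22.0, 64.0], 0.38)]
bottle [([224.0, 212.0, 25.0, 26.0], 0.67)]
beaker [([450.0, 174.0, 33.0, 31.0], 0.67), ([309.0, 198.0, 24.0, 61.0], 0.42)]
read_button [([334.0, 132.0, 16.0, 16.0], 0.68), ([369.0, 206.0, 16.0, 18.0], 0.44)]
side [295. 368. 116. 104.] 0.73 5645
side [182. 164.  51.  66.] 0.64 2035
tray [([346.0, 262.0, 248.0, 180.0], 0.81)]
cap [([362.0, 280.0, 22.0, 21.0], 0.87)]
bottle [([228.0, 192.0, 30.0, 58.0], 0.84)]
beaker [([482.0, 307.0, 44.0, 52.0], 0.79)]
read_button [([376.0, 198.0, 14.0, 15.0], 0.53)]
[0.7294 0.1038 0.01  ]
[ 0.7368 -0.2658  0.01  ]
[ 0.4182 -0.2697  0.01  ]
[0.4115 0.0973 0.01  ]
```

View pics/crop1.png

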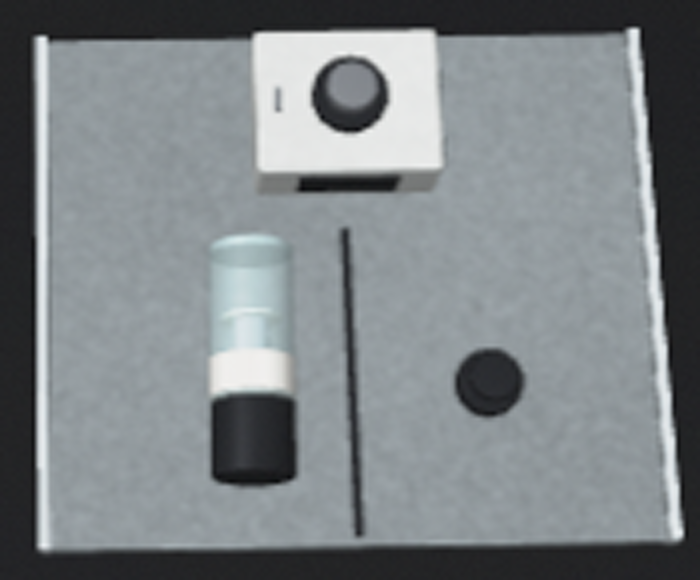

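```bash
cat >> h.py <<'E'
def line(n):
    # line pose: fit black thin line pixel intensity between predicted ends
    im=camera(n);g=cv2.cvtColor(im,cv2.COLOR_BGR2GRAY);return im,g
def fitlamp(mask,n,x0):
    from scipy.optimize import minimize
    m=cv2.GaussianBlur(mask.astype(np.float32),(0,0),1.5)
    f=lambda p:((cv2.GaussianBlur(hullmask(n,cyl(p[0],p[1],p[2]*4)),(0,0),1.5)-m)**2).sum()
    r=minimize(f,x0,method="Nelder-Mead",options=dict(initial_simplex=np.array(x0)+np.array([[0,0,0],[.01,0,0],[0,.01,0],[0,0,.02]])))
    return r.x*[1,1,4],r.fun
E
python3 - <<'E'
from h import *
im=camera("top");g=255-cv2.cvtColor(im,cv2.COLOR_BGR2GRAY).astype(float)
rows=[];
for v in range(172,241):
    w=np.clip(g[v,324:343]-np.median(g[v,324:343])-15,0,None);rows.append((v,(w*np.arange(324,343)).sum()/w.sum(),w.sum()))
R=np.array(rows);k=np.polyfit(R[:,0],R[:,1],1);print("slope",k,np.std(R[:,1]-np.polyval(k,R[:,0])))
col=[g[v,int(round(np.polyval(k,v)))-1:int(round(np.polyval(k,v)))+2].max() for v in range(160,252)]
print(np.round(col).tolist())
ends=[(np.polyval(k,v),v) for v in(166.9,243.4)]
P=[onz("top",e,.01) for e in ends];print(P,np.linalg.norm(P[0]-P[1]))
d=P[0]-P[1];print("mid",(P[0]+P[1])/2,"yaw deg",np.degrees(np.arctan2(d[1],d[0])))
ds=silhouettes("lamp","top")
m=[x["mask"] for x in ds if abs(x["box"][0]-310)<8][0]
print("lamp",fitlamp(m,"top",[.55,-.03,0]),m.sum())
# colour mask: differs from tray
print(onz("top",(333,131),.065), onz("top",(350/4+245,85/4+110),.063),onz("top",(367,206),.013))
s=camera("side")
for e in P: print("side line end pred",proj("side",e))
cv2.imwrite("pics/side_crop.png",cv2.resize(s[160:360,210:510],None,fx=2.6,fy=2.6,interpolation=cv2.INTER_CUBIC))
E
```

```text
slope [4.61641256e-02 3.23080598e+02] 0.06720005769781837
[102.0, 105.0, 108.0, 107.0, 106.0, 108.0, 123.0, 183.0, 210.0, 210.0, 210.0, 209.0, 211.0, 209.0, 210.0, 210.0, 211.0, 210.0, 211.0, 210.0, 209.0, 211.0, 196.0, 196.0, 195.0, 197.0, 197.0, 207.0, 210.0, 209.0, 211.0, 211.0, 210.0, 210.0, 210.0, 210.0, 210.0, 210.0, 211.0, 210.0, 211.0, 211.0, 209.0, 213.0, 196.0, 195.0, 197.0, 197.0, 207.0, 210.0, 209.0, 210.0, 211.0, 210.0, 210.0, 212.0, 210.0, 210.0, 209.0, 209.0, 209.0, 208.0, 209.0, 210.0, 209.0, 212.0, 196.0, 195.0, 195.0, 205.0, 210.0, 207.0, 209.0, 209.0, 209.0, 209.0, 208.0, 209.0, 209.0, 209.0, 209.0, 209.0, 210.0, 209.0, 139.0, 106.0, 149.0, 202.0, 218.0, 220.0, 219.0, 219.0]
[array([ 0.60939113, -0.08195413,  0.01      ]), array([ 0.42216817, -0.086955  ,  0.01      ])] 0.18728973600448076
mid [ 0.51577965 -0.08445457  0.01      ] yaw deg 1.530051108937305
lamp (array([ 0.51977232, -0.02506292,  0.01472271]), np.float64(11.847870826721191)) 1294
[ 0.67940156 -0.08201142  0.065     ] [ 0.67960055 -0.08107926  0.063     ] [ 0.51209486 -0.16555929  0.013     ]
side line end pred [[354.48485904 234.91296644]]
side line end pred [[294.77386411 286.37426236]]
```

Request:
{"name": "carry_out", "arguments": {
  "rows": [
    [-1,-0.12,1,0,0.57],
    [-1,-0.12,1,0,0.57],
    [-1,-0.12,1,0,0.57],
    [-1,-0.12,1,0,0.57],
    [-1,-0.12,1,0,0.57],
    [-1,-0.12,1,0,0.57],
    [-1,-0.12,1,0,0.57],
    [-1,-0.12,1,0,0.57],
    [-1,-0.12,1,0,0.57],
    [-1,-0.12,1,0,0.57],
    [-1,-0.12,1,0,0.57],
    [-1,-0.12,1,0,0.57],
    [-1,-0.12,1,0,0.57],
    [-1,-0.12,1,0,0.57],
    [-1,-0.12,1,0,0.57],
    [-1,-0.12,1,0,0.57],
    [-1,-0.12,1,0,0.57],
    [-1,-0.12,1,0,0.57],
    [-1,-0.12,1,0,0.57],
    [-1,-0.12,1,0,0.57]
  ]
}}

```text
time: 3.27
ee_pos: [0.543, 0.162, 0.2038]
eef_rot: [0.988, 0.152, -0.0, -0.003]
ft_force: [1.1, 0.1, -0.8]
width: 0.0871
```

```bash
cat >> h.py <<'E'
def need(x,y,z,yaw):
    "units of tool shifts/turn to go to TCP x,y,z, tool-x heading yaw(deg)"
    from scipy.spatial.transform import Rotation as Ro
    s=read_state();R=Ro.from_quat(s["eef_rot"]).as_matrix()
    h=np.degrees(np.arctan2(R[1,0],R[0,0]))
    print("t",round(s["time"],2),"tcp",np.round(s["ee_pos"],4),"head",round(h,2),"toolz",np.round(R[:,2],3),"F",np.round(s["ft_force"],1),"q",np.round(s["joint_positions"],2))
    print("need units",np.round(R.T@(np.array([x,y,z])-s["ee_pos"])/.03,2),"turn",round((h-yaw)/5,2))
E
python3 -c "
from h import *
need(.52,-.018,.10,1.2)"
```

```text
t 3.27 tcp [0.543  0.162  0.2038] head 17.49 toolz [-0.001  0.005 -1.   ] F [ 1.1  0.1 -0.8] q [-0.71  0.21  0.4   1.64 -0.09  1.31  0.01]
need units [-2.54  5.51  3.43] turn 3.26
```

Request:
{"name": "carry_out", "arguments": {
  "rows": [
    [-1,0,0,0.2,0.82],
    [-1,0,0,0.2,0.82],
    [-1,0,0,0.2,0.82],
    [-1,0,0,0.2,0.8],
    [-1,-0.1,1,0,0],
    [-1,-0.1,1,0.1,0],
    [-1,-0.1,1,0.2,0],
    [-1,-0.1,1,0.3,0],
    [-1,-0.1,0.8,0.3,0],
    [-1,0,0.4,0.3,0],
    [-1,0,0,0,0]
  ]
}}

```text
time: 4.18
ee_pos: [0.5291, -0.0092, 0.1428]
eef_rot: [1.0, -0.004, 0.002, -0.003]
ft_force: [0.5, 0.3, -0.8]
width: 0.087
```

```bash
python3 -c "
from h import *
need(.52,-.018,.076,1.2)"
```

```text
t 4.18 tcp [ 0.5291 -0.0092  0.1428] head -0.48 toolz [ 0.005  0.005 -1.   ] F [ 0.5  0.3 -0.8] q [-0.55  0.17  0.54  1.83 -0.1   1.17  0.01]
need units [-0.31  0.31  2.22] turn -0.34
```

Request:
{"name": "carry_out", "arguments": {
  "rows": [
    [-1,-0.3,0.3,0.5,-0.34],
    [-1,0,0,0.5,0],
    [-1,0,0,0.5,0],
    [-1,0,0,0.3,0],
    [-1,0,0,0.1,0],
    [-1,0,0,0,0]
  ]
}}

```text
time: 4.68
ee_pos: [0.5223, -0.0142, 0.0865]
eef_rot: [1.0, 0.012, 0.004, -0.004]
ft_force: [0.4, -0.4, -0.4]
width: 0.087
```

```bash
python3 -c "
from h import *
need(.52,-.018,.074,1.2)"
```

```text
t 4.68 tcp [ 0.5223 -0.0142  0.0865] head 1.38 toolz [ 0.009  0.007 -1.   ] F [ 0.4 -0.4 -0.4] q [-0.53  0.22  0.53  1.91 -0.14  1.04  0.08]
need units [-0.08  0.13  0.42] turn 0.04
```

Request:
{"name": "carry_out", "arguments": {
  "rows": [
    [-1,-0.08,0.12,0.2,0],
    [-1,0,0,0.12,0],
    [-1,0,0,0.1,0]
  ]
}}

```text
time: 4.93
ee_pos: [0.5216, -0.0165, 0.0751]
eef_rot: [1.0, 0.013, 0.006, -0.004]
ft_force: [-0.1, 0.6, 1.1]
width: 0.087
```

Request:
{"name": "carry_out", "arguments": {
  "rows": [
    [-1,0,0,0.05,0]
  ]
}}

```text
time: 5.02
ee_pos: [0.5217, -0.0165, 0.0735]
eef_rot: [1.0, 0.013, 0.006, -0.004]
ft_force: [-0.0, 0.9, 0.4]
width: 0.0873
```

Request:
{"name": "carry_out", "arguments": {
  "rows": [
    [-1,0,0,0.05,0]
  ]
}}

```text
time: 5.1
ee_pos: [0.5218, -0.0164, 0.072]
eef_rot: [1.0, 0.013, 0.006, -0.004]
ft_force: [-0.2, -0.3, 0.4]
width: 0.0869
```

Request:
{"name": "carry_out", "arguments": {
  "rows": [
    [-1,0,0,0.04,0]
  ]
}}

```text
time: 5.18
ee_pos: [0.5219, -0.0164, 0.0708]
eef_rot: [1.0, 0.013, 0.006, -0.004]
ft_force: [-0.1, -0.7, -0.5]
width: 0.0873
```

Run:
```python
from h import *
need(.52,-.018,.074,1.2)
i=camera_info("wrist");im=camera("wrist");cv2.imwrite("pics/w1.png",im)
```

```text
t 5.18 tcp [ 0.5219 -0.0164  0.0708] head 1.48 toolz [ 0.012  0.008 -1.   ] F [-0.1 -0.7 -0.5] q [-0.52  0.24  0.53  1.92 -0.15  1.    0.1 ]
need units [-0.06  0.05 -0.11] turn 0.06
```

View pics/w1.png

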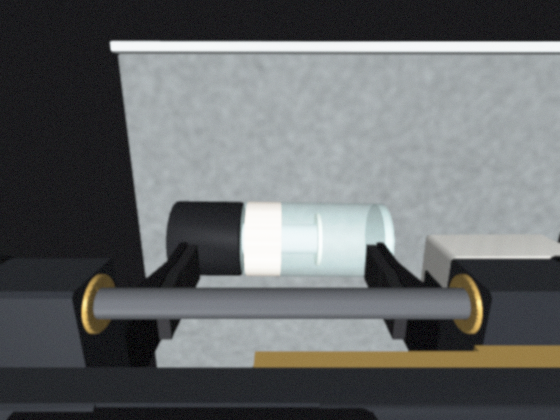

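```bash
cat >> h.py <<'E'
_ci=camera_info
def camera_info(n):
    i=dict(_ci(n))
    if n=="wrist":
        from scipy.spatial.transform import Rotation as Ro
        s=read_state();T=np.eye(4);T[:3,:3]=Ro.from_quat(s["eef_rot"]).as_matrix();T[:3,3]=s["ee_pos"]
        i["extrinsics"]=T@i["tool_from_camera"]
    return i
E
python3 - <<'E'
from h import *
from scipy.spatial.transform import Rotation as Ro
s=read_state();R=Ro.from_quat(s["eef_rot"]).as_matrix()
for t in([.0435,-.0095,.014],[.0435,.0095,.014],[-.0435,-.0095,.014],[-.0435,.0095,.014]): print("tip",proj("wrist",R@t+s["ee_pos"]))
for y in(-.025,-.015,-.005,0): print(y,proj("wrist",cyl(.52,y,.015)).round().min(0),proj("wrist",cyl(.52,y,.015)).round().max(0))
for q in silhouettes("lamp","wrist"): print(q["box"],q["conf"])
print(proj("wrist",[[.41,.1,.018],[.41,.1,.01]]))
camera("top")
for q in silhouettes("lamp","top"): 
    if abs(q["box"][0]-310)<12: print(q["box"],fitlamp(q["mask"],"top",[.52,-.025,.004]))
E
```

```text
tip [[354.40086673 224.36463291]]
tip [[352.53036125 253.14328109]]
tip [[210.81286299 224.38847445]]
tip [[212.65151732 253.16022795]]
-0.025 [163. 202.] [394. 277.]
-0.015 [162. 187.] [396. 263.]
-0.005 [161. 172.] [398. 249.]
0 [160. 165.] [399. 242.]
[281.6, 238.9, 230.6, 76.2] 0.61
[[106.53605763  37.68307207]
 [112.53377345  40.10122291]]
```

Run:
```python
from h import *
im=camera("wrist");a=im[190:350,140:420].astype(float)
a=np.clip(255*(a/255)**.5,0,255).astype(np.uint8)
cv2.imwrite("pics/w2.png",cv2.resize(a,None,fx=2.8,fy=2.8,interpolation=cv2.INTER_CUBIC))
```

```text
(no output)
```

View pics/w2.png

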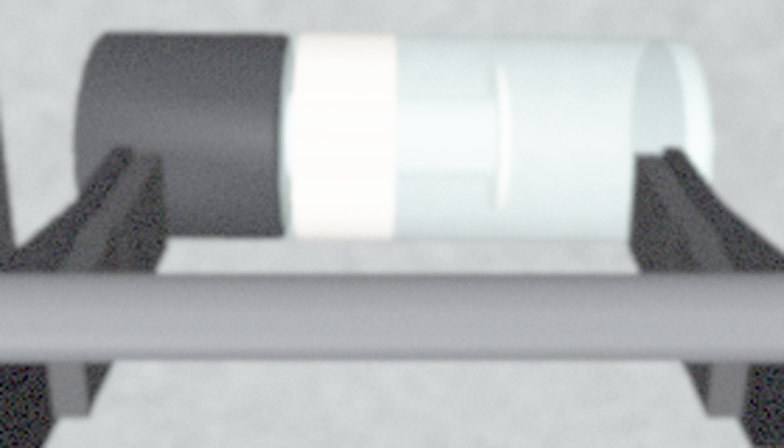

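The wrist crop shows the tips' near edge at about (198,245) and (366,245). That puts the open fingertips about 30 mm higher than when shut, which explains why there was no contact. I'll lift, shut the jaws and come down again.

Request:
{"name": "carry_out", "arguments": {
  "rows": [
    [-1,0,0,-0.8,0],
    [1,0,0,-0.2,0],
    [1,0,0,0,0],
    [1,0,0,0,0],
    [1,0,0,0,0],
    [1,0,0,0,0],
    [1,0,0,0,0],
    [1,0,0,0,0]
  ],
  "force": 10
}}

```text
time: 6.1
ee_pos: [0.5207, -0.0167, 0.1003]
eef_rot: [1.0, 0.013, 0.005, -0.004]
ft_force: [-0.4, -0.5, 1.1]
width: 0.0486
```

Run:
```python
from h import *
need(.52,-.018,.076,1.2)
im=camera("wrist");a=im[150:350,140:420].astype(float)
a=np.clip(255*(a/255)**.5,0,255).astype(np.uint8)
cv2.imwrite("pics/w3.png",cv2.resize(a,None,fx=2.8,fy=2.8,interpolation=cv2.INTER_CUBIC))
```

```text
t 6.1 tcp [ 0.5207 -0.0167  0.1003] head 1.49 toolz [ 0.01   0.008 -1.   ] F [-0.4 -0.5  1.1] q [-0.53  0.19  0.54  1.9  -0.12  1.07  0.08]
need units [-0.03  0.05  0.81] turn 0.06
```

View pics/w3.png

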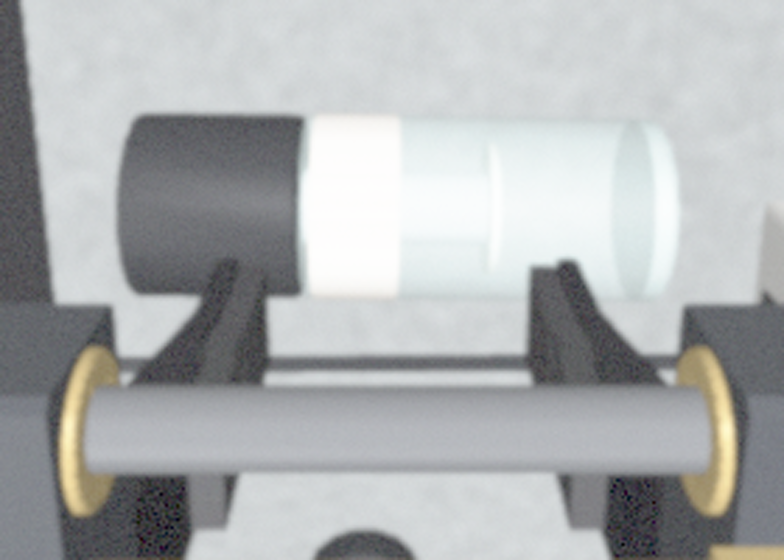

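Request:
{"name": "carry_out", "arguments": {
  "rows": [
    [1,0,0,0.5,0],
    [1,0,0,0.2,0],
    [1,0,0,0,0],
    [1,0,0,0,0],
    [1,0,0,0,0],
    [1,0,0,0,0],
    [1,0,0,0,0]
  ]
}}

```text
time: 6.73
ee_pos: [0.5211, -0.0167, 0.0791]
eef_rot: [1.0, 0.013, 0.005, -0.004]
ft_force: [0.2, 0.4, -0.4]
width: 0.0024
```

Run:
```python
import bench
from h import *
print(getattr(bench,"tip_reach",None),[k for k in dir(bench) if not k.startswith("__")])
need(.52,-.018,.076,1.2); print(read_state()["width"])
im=camera("wrist");a=im[150:350,140:420].astype(float)
a=np.clip(255*(a/255)**.5,0,255).astype(np.uint8)
cv2.imwrite("pics/w4.png",cv2.resize(a,None,fx=2.8,fy=2.8,interpolation=cv2.INTER_CUBIC))
```

```text
0.014 ['PlanningError', 'camera', 'camera_info', 'close_job', 'pinpoint', 'read_state', 'recognise', 'silhouettes', 'tip_reach']
t 6.73 tcp [ 0.5211 -0.0167  0.0791] head 1.48 toolz [ 0.01   0.008 -1.   ] F [ 0.2  0.4 -0.4] q [-0.52  0.22  0.53  1.92 -0.14  1.02  0.09]
need units [-0.04  0.04  0.1 ] turn 0.06
0.0023603913729045834
```

View pics/w4.png

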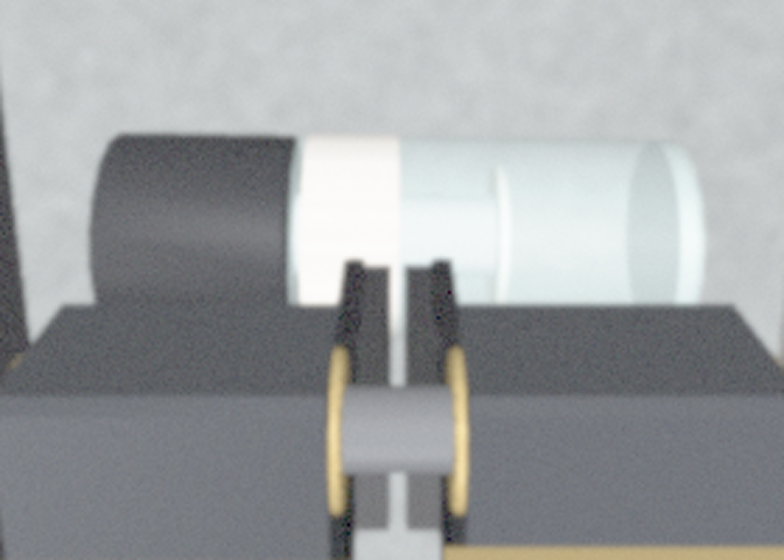

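Request:
{"name": "carry_out", "arguments": {
  "rows": [
    [1,0,0,0.15,0],
    [1,0,0,0.1,0]
  ]
}}

```text
time: 6.95
ee_pos: [0.522, -0.0165, 0.0723]
eef_rot: [1.0, 0.013, 0.006, -0.004]
ft_force: [-0.8, -0.7, 0.1]
width: 0.0005
```

Request:
{"name": "carry_out", "arguments": {
  "rows": [
    [1,0,0,0.08,0]
  ]
}}

```text
time: 7.03
ee_pos: [0.522, -0.0165, 0.0695]
eef_rot: [1.0, 0.013, 0.006, -0.004]
ft_force: [-0.1, 0.4, -0.0]
width: 0.0004
```

Request:
{"name": "carry_out", "arguments": {
  "rows": [
    [1,0,0,0.08,0]
  ]
}}

```text
time: 7.12
ee_pos: [0.522, -0.0164, 0.0668]
eef_rot: [1.0, 0.013, 0.006, -0.004]
ft_force: [0.1, -0.2, 0.1]
width: 0.0009
```

Request:
{"name": "carry_out", "arguments": {
  "rows": [
    [1,0,0,0.08,0]
  ]
}}

```text
time: 7.2
ee_pos: [0.5219, -0.0164, 0.064]
eef_rot: [1.0, 0.013, 0.006, -0.004]
ft_force: [0.8, -0.0, -0.2]
width: 0.0002
```

Request:
{"name": "carry_out", "arguments": {
  "rows": [
    [1,0,0,0.08,0]
  ]
}}

```text
time: 7.28
ee_pos: [0.5219, -0.0164, 0.0613]
eef_rot: [1.0, 0.013, 0.006, -0.004]
ft_force: [-0.4, -0.1, -0.4]
width: 0.0006
```

Run:
```python
from h import *
s=read_state();from scipy.spatial.transform import Rotation as Ro
R=Ro.from_quat(s["eef_rot"]).as_matrix()
for z in(-.017,.0,.014): print(z,((proj("side",R@[0,0,z]+s["ee_pos"])-[250,180])*6).round())
im=camera("side")[180:280,250:380].astype(float)
a=np.clip(255*(im/255)**.6,0,255).astype(np.uint8)
cv2.imwrite("pics/s2.png",cv2.resize(a,None,fx=6,fy=6,interpolation=cv2.INTER_CUBIC))
```

```text
-0.017 [[320. 208.]]
0.0 [[318. 247.]]
0.014 [[316. 279.]]
```

View pics/s2.png

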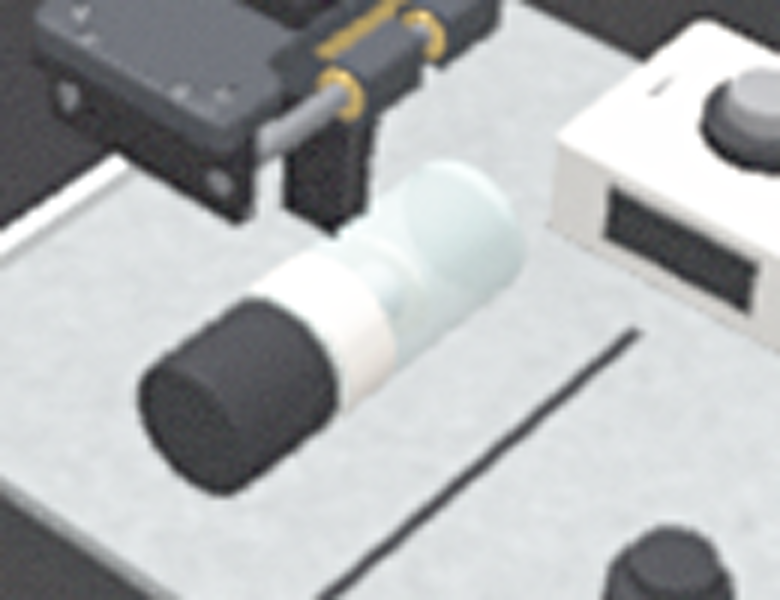

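Request:
{"name": "carry_out", "arguments": {
  "rows": [
    [1,0,0,0.1,0],
    [1,0,0,0.1,0],
    [1,0,0,0.1,0]
  ]
}}

```text
time: 7.58
ee_pos: [0.5219, -0.0163, 0.0513]
eef_rot: [1.0, 0.013, 0.006, -0.004]
ft_force: [-0.1, 0.1, -0.5]
width: 0.0006
```

Request:
{"name": "carry_out", "arguments": {
  "rows": [
    [1,0,0,0.06,0]
  ]
}}

```text
time: 7.67
ee_pos: [0.5218, -0.0163, 0.049]
eef_rot: [1.0, 0.013, 0.006, -0.004]
ft_force: [0.5, -0.9, 0.1]
width: 0.0005
```

Request:
{"name": "carry_out", "arguments": {
  "rows": [
    [1,0,0,0.06,0]
  ]
}}

```text
time: 7.75
ee_pos: [0.5218, -0.0163, 0.0469]
eef_rot: [1.0, 0.013, 0.005, -0.004]
ft_force: [-0.5, 0.4, 1.1]
width: 0.0007
```

Request:
{"name": "carry_out", "arguments": {
  "rows": [
    [1,0,0,0.05,0]
  ]
}}

```text
time: 7.83
ee_pos: [0.5217, -0.0163, 0.0451]
eef_rot: [1.0, 0.013, 0.005, -0.004]
ft_force: [0.8, 0.2, -0.1]
width: 0.0005
```

Request:
{"name": "carry_out", "arguments": {
  "rows": [
    [1,0,0,0.04,0]
  ]
}}

```text
time: 7.92
ee_pos: [0.5217, -0.0163, 0.0437]
eef_rot: [1.0, 0.013, 0.005, -0.004]
ft_force: [-1.2, 0.4, 7.6]
width: 0.0004
```

Request:
{"name": "carry_out", "arguments": {
  "rows": [
    [1,0,0,0.04,0]
  ]
}}

```text
time: 8.0
ee_pos: [0.5219, -0.0163, 0.0433]
eef_rot: [1.0, 0.013, 0.005, -0.004]
ft_force: [-10.4, 0.9, 28.3]
width: 0.0005
```

Request:
{"name": "carry_out", "arguments": {
  "rows": [
    [1,0,0,0.04,0]
  ]
}}

```text
time: 8.08
ee_pos: [0.522, -0.0162, 0.0434]
eef_rot: [1.0, 0.013, 0.005, -0.005]
ft_force: [-10.6, -0.8, 24.1]
width: 0.0003
```

Request:
{"name": "carry_out", "arguments": {
  "rows": [
    [1,0,0,0.015,0],
    [1,0,0.15,0.015,0],
    [1,0,0.15,0.015,0]
  ]
}}

```text
time: 8.33
ee_pos: [0.5219, -0.0244, 0.0438]
eef_rot: [1.0, 0.013, 0.005, -0.006]
ft_force: [-4.1, -0.2, 6.8]
width: 0.0001
```

```bash
cat >> h.py <<'E'
def see(n="top",x0=(.52,-.03,.004)):
    im=camera(n)
    for q in silhouettes("lamp",n):
        if 295<q["box"][0]<350 and q["box"][1]<235 and n=="top":
            p,f=fitlamp(q["mask"],n,list(x0));d=p[:2]-[.51578,-.08446];a=np.radians(1.53)
            print("lamp",p.round(4),"deg",round(np.degrees(p[2]),2),"res",round(f,1),"px",q["mask"].sum(),"along",round(d@[np.cos(a),np.sin(a)],4),"across",round(d@[-np.sin(a),np.cos(a)],4),np.round(q["box"]))
E
python3 - <<'E'
from h import *
need(.5,-.05,.0435,1.5)
see()
camera("wrist")
for q in silhouettes("lamp","wrist"):
    print(q["box"],q["conf"],q["mask"].sum())
for y in(-.025,-.03,-.035): print(y,proj("wrist",cyl(.52,y,.015)).round(1).min(0),proj("wrist",cyl(.52,y,.015)).round(1).max(0))
E
```

```text
t 8.33 tcp [ 0.5219 -0.0244  0.0438] head 1.52 toolz [ 0.009  0.011 -1.   ] F [-4.1 -0.2  6.8] q [-0.49  0.28  0.52  1.94 -0.18  0.95  0.15]
need units [-0.75  0.83 -0.01] turn 0.0
[280.6, 239.8, 263.5, 68.3] 0.67 12685
-0.025 [145.7 200.3] [412.  286.2]
-0.03 [146.5 208.3] [410.7 293.8]
-0.035 [147.3 216.2] [409.5 301.4]
```

Request:
{"name": "carry_out", "arguments": {
  "rows": [
    [1,0,0.17,0.015,0],
    [1,0,0.17,0.015,0],
    [1,0,0.17,0.015,0],
    [1,0,0.17,0.015,0],
    [1,0,0.0,0.01,0],
    [1,0,0,-0.4,0],
    [1,0,0,-0.6,0]
  ]
}}

```text
time: 9.12
ee_pos: [0.5196, -0.0463, 0.0715]
eef_rot: [1.0, 0.013, 0.002, -0.006]
ft_force: [-0.1, -0.1, 0.1]
width: 0.0004
```

```bash
cat >> h.py <<'E'
def wtop(x=.52):
    "lamp axis y from upper (+y) silhouette edge in wrist view, at two ends -> y and slope"
    im=camera("wrist");qs=silhouettes("lamp","wrist")
    if not qs: print("none");return
    q=max(qs,key=lambda q:q["mask"].sum());m=q["mask"];out=[]
    for X in(x-.05,x-.035,x+.035,x+.05):
        ys=np.linspace(-.12,0,241);v=[]
        for y in ys:
            P=proj("wrist",cyl(X,y,.02,L=.001));v.append(P[:,1].min())
        c=int(round(proj("wrist",[X,-.06,.055])[0,0]));top=np.where(m[:,c])[0].min() if m[:,c].any() else np.nan
        out.append(np.interp(-top,-np.array(v)[::1],ys) if v[0]<v[-1] else np.interp(-top,-np.array(v),ys))
    print("wrist y at ends",np.round(out,4),"box",np.round(q["box"]),"conf",round(q["conf"],2))
E
python3 - <<'E'
from h import *
need(.5,-.05,.0435,1.5)
see(); wtop()
E
```

```text
t 9.12 tcp [ 0.5196 -0.0463  0.0715] head 1.46 toolz [ 0.003  0.012 -1.   ] F [-0.1 -0.1  0.1] q [-0.47  0.24  0.54  1.92 -0.16  1.02  0.17]
need units [-0.66  0.12  0.93] turn -0.01
wrist y at ends [-0.039  -0.0386 -0.0382 -0.0379] box [282. 216. 232.  73.] conf 0.72
```

Request:
{"name": "carry_out", "arguments": {
  "rows": [
    [1,0,-0.53,0,0],
    [1,0,0,0.5,0],
    [1,0,0,0.3,0],
    [1,0,0,0.05,0],
    [1,0,0,0,0]
  ]
}}

```text
time: 9.73
ee_pos: [0.5198, -0.0287, 0.0436]
eef_rot: [1.0, 0.013, 0.002, -0.006]
ft_force: [-0.8, -0.1, 9.9]
width: 0.0006
```

Request:
{"name": "carry_out", "arguments": {
  "rows": [
    [1,0,0.17,0.015,0],
    [1,0,0.17,0.015,0],
    [1,0,0.17,0.015,0],
    [1,0,0.17,0.015,0],
    [1,0,0.17,0.015,0],
    [1,0,0.17,0.015,0],
    [1,0,0,0.01,0],
    [1,0,0,-0.4,0],
    [1,0,0,-0.6,0]
  ]
}}

```text
time: 10.48
ee_pos: [0.5175, -0.0636, 0.0715]
eef_rot: [1.0, 0.011, -0.002, -0.007]
ft_force: [0.8, 0.3, 0.7]
width: 0.0004
```

Run:
```python
from h import *
need(.5,-.045,.0435,1.5)
see(); wtop()
```

```text
t 10.48 tcp [ 0.5175 -0.0636  0.0715] head 1.29 toolz [-0.005  0.013 -1.   ] F [0.8 0.3 0.7] q [-0.44  0.25  0.55  1.91 -0.17  1.03  0.21]
need units [-0.56 -0.62  0.95] turn -0.04
wrist y at ends [0. 0. 0. 0.] box [341. 184. 438. 368.] conf 0.23
```

Run:
```python
from h import *
wtop()
im=camera("wrist")
for q in silhouettes("lamp","wrist")+recognise("lamp","wrist"): print(np.round(q["box"]),round(q["conf"],2))
for y in(-.04,-.05,-.055,-.06): print(y,proj("wrist",cyl(.52,y,.02)).round(1).min(0),proj("wrist",cyl(.52,y,.02)).round(1).max(0))
cv2.imwrite("pics/w5.png",im)
```

```text
wrist y at ends [-0.0566 -0.0563 -0.056  -0.0556] box [286. 217. 235.  74.] conf 0.62
[289. 217. 239.  75.] 0.95
[288. 219. 237.  79.] 0.68
-0.04 [167.4 155.1] [406.3 232.2]
-0.05 [168.5 170.3] [404.2 246.4]
-0.055 [169.1 177.7] [403.2 253.4]
-0.06 [169.7 185.1] [402.2 260.4]
```

View pics/w5.png

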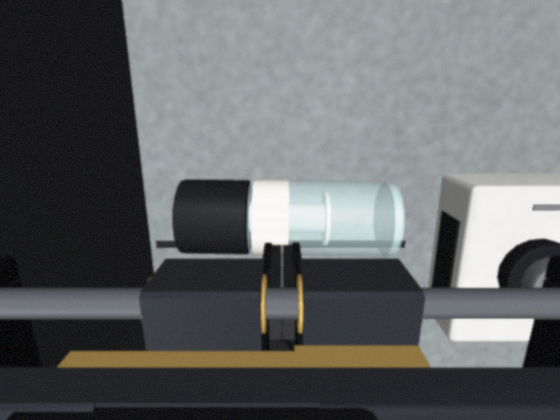

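Request:
{"name": "carry_out", "arguments": {
  "rows": [
    [1,-0.45,-0.24,0,0],
    [1,-0.45,-0.23,0,0],
    [1,0,0,0.5,0],
    [1,0,0,0.3,0],
    [1,0,0,0.04,0],
    [1,0,0,0,0]
  ]
}}

```text
time: 11.43
ee_pos: [0.4892, -0.0492, 0.0442]
eef_rot: [1.0, 0.012, -0.002, -0.006]
ft_force: [0.1, -1.3, -0.0]
width: 0.0006
```

Contact, then a stroke of about 30 mm.

Request:
{"name": "carry_out", "arguments": {
  "rows": [
    [1,0,0,0.03,0],
    [1,0,0.17,0.015,0],
    [1,0,0.17,0.015,0],
    [1,0,0.17,0.015,0],
    [1,0,0.17,0.015,0],
    [1,0,0.17,0.015,0],
    [1,0,0.12,0.015,0],
    [1,0,0,0.01,0],
    [1,0,0,-0.4,0],
    [1,0,0,-0.6,0]
  ]
}}

```text
time: 12.27
ee_pos: [0.4885, -0.0834, 0.0717]
eef_rot: [1.0, 0.01, -0.007, -0.006]
ft_force: [0.4, -0.0, 0.1]
width: 0.0006
```

Run:
```python
from h import *
need(.52,-.063,.044,1.5)
wtop();wtop()
```

```text
t 12.27 tcp [ 0.4885 -0.0834  0.0717] head 1.13 toolz [-0.013  0.012 -1.   ] F [ 0.4 -0.   0.1] q [-0.43  0.2   0.57  1.97 -0.14  1.03  0.22]
need units [ 1.07 -0.65  0.92] turn -0.07
wrist y at ends [0. 0. 0. 0.] box [364. 185. 391. 369.] conf 0.51
wrist y at ends [-0.0726 -0.0723 -0.0707 -0.0711] box [335. 211. 236.  78.] conf 0.6
```

Request:
{"name": "carry_out", "arguments": {
  "rows": [
    [1,0,-0.27,0,0],
    [1,0,-0.26,0,0],
    [1,0,0,0.5,0],
    [1,0,0,0.3,0],
    [1,0,0,0.04,0],
    [1,0,0,0,0]
  ]
}}

```text
time: 12.97
ee_pos: [0.4878, -0.0627, 0.0438]
eef_rot: [1.0, 0.011, -0.007, -0.006]
ft_force: [0.0, 0.6, 4.5]
width: 0.0004
```

Request:
{"name": "carry_out", "arguments": {
  "rows": [
    [1,0,0,0.03,0],
    [1,0,0.17,0.015,0],
    [1,0,0.17,0.015,0],
    [1,0,0.17,0.015,0],
    [1,0,0.13,0.015,0],
    [1,0,0,0.01,0],
    [1,0,0,-0.4,0],
    [1,0,0,-0.6,0]
  ]
}}

```text
time: 13.63
ee_pos: [0.4867, -0.0829, 0.0717]
eef_rot: [1.0, 0.011, -0.01, -0.007]
ft_force: [0.6, 0.3, 0.2]
width: 0.0006
```

Run:
```python
from h import *
need(.52,-.063,.044,1.5)
wtop();wtop()
```

```text
t 13.63 tcp [ 0.4867 -0.0829  0.0717] head 1.22 toolz [-0.02   0.013 -1.   ] F [0.6 0.3 0.2] q [-0.43  0.2   0.57  1.97 -0.14  1.03  0.22]
need units [ 1.14 -0.63  0.91] turn -0.06
wrist y at ends [-0.0832 -0.0836 -0.0832 -0.0829] box [341. 229. 233.  81.] conf 0.84
wrist y at ends [-0.0817 -0.082  -0.0816 -0.0812] box [336. 227. 234.  78.] conf 0.78
```

Request:
{"name": "carry_out", "arguments": {
  "rows": [
    [1,0,0,-1,0],
    [1,0,0,-1,0],
    [1,0,-0.5,-1,0],
    [1,0,-1,-0.5,0],
    [1,0,-1,0,0],
    [1,0,-1,0,0],
    [1,0,-1,0,0],
    [1,0,-1,0,0],
    [1,0,-1,0,0],
    [1,0,-1,0,0],
    [1,0,0,0,0]
  ]
}}

```text
time: 14.75
ee_pos: [0.4808, 0.1516, 0.1762]
eef_rot: [1.0, 0.009, -0.013, -0.007]
ft_force: [-0.2, 0.4, -0.1]
width: 0.0005
```

Run:
```python
from h import *
need(.52,-.063,.044,1.5)
see(x0=(.52,-.083,.005));see(x0=(.52,-.083,.005))
im=camera("top");cv2.imwrite("pics/top2.png",cv2.resize(im[100:260,220:440],None,fx=3.6,fy=3.6,interpolation=cv2.INTER_CUBIC))
```

```text
t 14.75 tcp [0.4808 0.1516 0.1762] head 1.04 toolz [-0.026  0.013 -1.   ] F [-0.2  0.4 -0.1] q [-0.73  0.1   0.37  1.82 -0.06  1.26 -0.32]
need units [1.29 7.23 4.27] turn -0.09
lamp [ 0.5209 -0.0814  0.0161] deg 0.92 res 10.3 px 1305 along 0.0052 across 0.0029 [333. 198.  26.  63.]
lamp [ 0.5215 -0.0822  0.0157] deg 0.9 res 7.7 px 1356 along 0.0058 across 0.0021 [333. 198.  27.  66.]
```

View pics/top2.png

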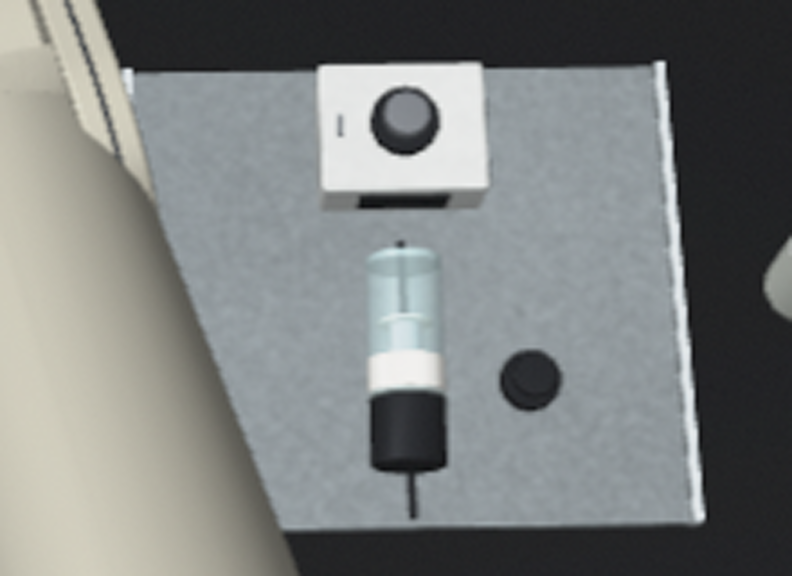

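```bash
cat >> h.py <<'E'
def edges():
    "lamp axis across offset from the line, from left/right gradient edges in the top view"
    g=np.mean([cv2.cvtColor(camera("top"),cv2.COLOR_BGR2GRAY).astype(float) for _ in range(4)],0)
    gx=np.abs(np.gradient(cv2.GaussianBlur(g,(0,0),.6),axis=1));res=[]
    from scipy.optimize import brentq
    P=lambda y,yaw=.02:proj("top",cyl(.52,y,yaw))
    for v in list(range(176,194))+list(range(199,205))+list(range(211,226)):
        X=onz("top",(333,v),.035)[0]
        c=proj("top",cyl(X,-.083,.02,L=.002));lo,hi=c[:,0].min(),c[:,0].max()
        def pk(u):
            a=int(round(u));k=np.arange(a-4,a+5);w=gx[v,k]**2;j=k[np.argmax(w)];k=np.arange(j-1,j+2);return (k*gx[v,k]).sum()/gx[v,k].sum()
        L,Rr=pk(lo),pk(hi);u=(L+Rr)/2;y=-.083-((u-(lo+hi)/2))*(hi-lo)**0*.05/(hi-lo)
        res.append((X,y,Rr-L,hi-lo))
    r=np.array(res);r=r[np.abs(r[:,2]-r[:,3])<1.5];k=np.polyfit(r[:,0]-.5209,r[:,1],1)
    e=r[:,1]-np.polyval(k,r[:,0]-.5209);print("n",len(r),"y at mid",round(k[1],4),"deg",round(np.degrees(k[0]),2),"sd",e.std().round(5),"across",round(k[1]-(-.08446+(.5209-.51578)*.0267),4))
E
python3 -c "
from h import *
edges()"
```

```text
n 15 y at mid -0.0808 deg 0.92 sd 0.00016 across 0.0035
```

Request:
{"name": "carry_out", "arguments": {
  "rows": [
    [1,0,1,0,-0.1],
    [1,0,1,0,0],
    [1,0,1,0,0],
    [1,0,1,0,0],
    [1,0,1,0,0],
    [1,0,1,0,0],
    [1,0,0.8,0.5,0],
    [1,0,0.3,1,0],
    [1,0,0,1,0],
    [1,0,0,0.7,0],
    [1,0,0,0,0]
  ]
}}

```text
time: 16.12
ee_pos: [0.485, -0.0825, 0.0785]
eef_rot: [1.0, 0.005, -0.007, -0.007]
ft_force: [-0.3, -0.3, 0.3]
width: 0.0007
```

```bash
python3 -c "
from h import *
need(.477,-.078,.0445,1.5)"
```

```text
t 16.12 tcp [ 0.485  -0.0825  0.0785] head 0.62 toolz [-0.014  0.014 -1.   ] F [-0.3 -0.3  0.3] q [-0.44  0.18  0.58  1.97 -0.13  1.04  0.21]
need units [-0.25 -0.14  1.14] turn -0.18
```

Request:
{"name": "carry_out", "arguments": {
  "rows": [
    [1,-0.25,-0.14,0.5,-0.18],
    [1,0,0,0.4,0],
    [1,0,0,0.1,0],
    [1,0,0,0.06,0],
    [1,0,0,0,0]
  ]
}}

```text
time: 16.53
ee_pos: [0.4788, -0.0789, 0.0488]
eef_rot: [1.0, 0.012, -0.006, -0.007]
ft_force: [-1.3, 0.9, 0.6]
width: 0.0005
```

Request:
{"name": "carry_out", "arguments": {
  "rows": [
    [1,0,0,0.12,0],
    [1,0,0,0.04,0]
  ]
}}

```text
time: 16.7
ee_pos: [0.4805, -0.0789, 0.0454]
eef_rot: [1.0, 0.012, -0.004, -0.007]
ft_force: [0.8, -0.5, 0.2]
width: 0.0006
```

Request:
{"name": "carry_out", "arguments": {
  "rows": [
    [1,0,0,0.05,0],
    [1,0,0,0.02,0]
  ]
}}

```text
time: 16.87
ee_pos: [0.4814, -0.0788, 0.0439]
eef_rot: [1.0, 0.012, -0.003, -0.008]
ft_force: [-0.8, 0.9, 2.0]
width: 0.0005
```

Request:
{"name": "carry_out", "arguments": {
  "rows": [
    [1,0,0,0.02,0],
    [1,0,0.1,0.015,0],
    [1,0,0.1,0.015,0],
    [1,0,0,0.01,0]
  ]
}}

```text
time: 17.2
ee_pos: [0.4815, -0.0851, 0.0438]
eef_rot: [1.0, 0.012, -0.004, -0.008]
ft_force: [-3.0, -0.2, 4.0]
width: 0.0007
```

Request:
{"name": "carry_out", "arguments": {
  "rows": [
    [1,0,0,-0.4,0],
    [1,0,0,-1,0],
    [1,0,0,-1,0],
    [1,0,-0.5,-1,0],
    [1,0,-1,-0.5,0],
    [1,0,-1,0,0],
    [1,0,-1,0,0],
    [1,0,-1,0,0],
    [1,0,-1,0,0],
    [1,0,-1,0,0],
    [1,0,-1,0,0],
    [1,0,0,0,0]
  ]
}}

```text
time: 18.2
ee_pos: [0.4777, 0.146, 0.1727]
eef_rot: [1.0, 0.008, -0.001, -0.01]
ft_force: [-0.4, 1.1, -0.1]
width: 0.0006
```

Run:
```python
from h import *
see(x0=(.52,-.083,.005));see(x0=(.52,-.083,.005));edges()
# button: both views
im=camera("top")
print([np.round(q["box"]) for q in recognise("read_button","top")],[(np.round(q["xy"],1),q["conf"]) for q in pinpoint("read_button_top","top")])
im2=camera("side")
print([(np.round(q["xy"],1),q["conf"]) for q in pinpoint("read_button_top","side")],[np.round(q["box"]) for q in recognise("read_button","side")])
a=np.radians(1.53);b=np.array([.51578+.16*np.cos(a),-.08446+.16*np.sin(a)])
for z in(.055,.065,.07): print(z,b,proj("top",[*b,z]),proj("side",[*b,z]))
s=np.hstack([cv2.resize(im[110:165,295:370],(750,550),interpolation=3)[:, :400*1] , cv2.resize(im2[175:230,350:390],(400,550),interpolation=3)]);cv2.imwrite("pics/btn.png",s)
need(b[0],b[1],.12,1.5)
```

```text
lamp [ 0.5205 -0.0855 -0.0017] deg -0.1 res 8.8 px 1310 along 0.0046 across -0.0011 [335. 200.  23.  62.]
lamp [ 0.5213 -0.0851  0.0037] deg 0.21 res 4.3 px 1357 along 0.0055 across -0.0008 [335. 199.  22.  65.]
n 15 y at mid -0.0841 deg 0.67 sd 0.00028 across 0.0002
[array([333., 132.,  14.,  14.])] [(array([333.9, 128.6]), 0.57)]
[(array([377.2, 193. ]), 0.56)] [array([379., 197.,  15.,  10.])]
0.055 [ 0.67572296 -0.08018794] [[331.75101096 134.10009025]] [[375.69358648 202.62055437]]
0.065 [ 0.67572296 -0.08018794] [[332.25072138 132.45368595]] [[376.39003313 198.79736686]]
0.07 [ 0.67572296 -0.08018794] [[332.50370298 131.62018327]] [[376.74156195 196.86762741]]
t 18.9 tcp [0.4787 0.1393 0.1727] head 0.46 toolz [-0.003  0.017 -1.   ] F [-0.2 -0.9 -0.3] q [-0.72  0.06  0.38  1.85 -0.04  1.22 -0.32]
need units [6.51 7.4  1.61] turn -0.21
```

View pics/btn.png

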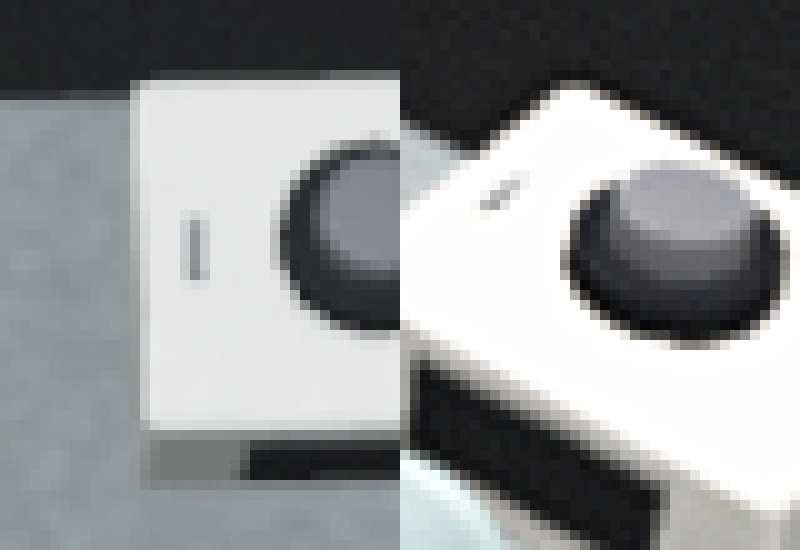

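Request:
{"name": "carry_out", "arguments": {
  "rows": [
    [1,0.8,0.9,0,-0.2],
    [1,0.8,0.9,0,0],
    [1,0.8,0.9,0,0],
    [1,0.8,0.9,0,0],
    [1,0.8,0.9,0,0],
    [1,0.8,0.9,0,0],
    [1,0.8,0.9,0,0],
    [1,0.5,0.6,0,0],
    [1,0,0,0,0],
    [1,0,0,0,0]
  ]
}}

```text
time: 19.73
ee_pos: [0.675, -0.0688, 0.1659]
eef_rot: [1.0, 0.019, -0.002, -0.009]
ft_force: [-0.1, 0.7, 0.1]
width: 0.0006
```

```bash
python3 -c "
from h import *
need(.677,-.081,.062,1.5)"
```

```text
t 19.73 tcp [ 0.675  -0.0688  0.1659] head 2.16 toolz [-0.004  0.017 -1.   ] F [-0.1  0.7  0.1] q [-0.32  0.51  0.52  1.37 -0.27  1.33  0.25]
need units [0.06 0.47 3.46] turn 0.13
```

Request:
{"name": "carry_out", "arguments": {
  "rows": [
    [1,0.05,0.45,0.3,0.1],
    [1,0,0,0.8,0],
    [1,0,0,0.8,0],
    [1,0,0,0.8,0],
    [1,0,0,0.5,0],
    [1,0,0,0,0]
  ]
}}

```text
time: 20.23
ee_pos: [0.6753, -0.0806, 0.0649]
eef_rot: [1.0, 0.015, -0.001, -0.009]
ft_force: [-0.7, -0.1, -0.6]
width: 0.0007
```

```bash
python3 -c "
from h import *
need(.677,-.081,.056,1.5)"
```

```text
t 20.23 tcp [ 0.6753 -0.0806  0.0649] head 1.7 toolz [-0.002  0.019 -1.   ] F [-0.7 -0.1 -0.6] q [-0.28  0.6   0.49  1.47 -0.32  1.15  0.3 ]
need units [0.06 0.02 0.3 ] turn 0.04
```

Request:
{"name": "carry_out", "arguments": {
  "rows": [
    [1,0.05,0,0.1,0],
    [1,0,0,0.1,0]
  ]
}}

```text
time: 20.4
ee_pos: [0.6763, -0.0801, 0.0591]
eef_rot: [1.0, 0.015, -0.001, -0.009]
ft_force: [-0.6, -0.3, 2.4]
width: 0.0004
```

Request:
{"name": "carry_out", "arguments": {
  "rows": [
    [1,0,0,0.08,0]
  ]
}}

```text
time: 20.48
ee_pos: [0.6766, -0.0801, 0.0576]
eef_rot: [1.0, 0.015, -0.001, -0.009]
ft_force: [-2.5, 0.3, 3.0]
width: 0.0008
```

Request:
{"name": "carry_out", "arguments": {
  "rows": [
    [1,0,0,0.08,0]
  ]
}}

```text
time: 20.57
ee_pos: [0.6769, -0.0801, 0.0562]
eef_rot: [1.0, 0.015, 0.0, -0.009]
ft_force: [-3.0, -0.6, 4.5]
width: 0.0
```

Request:
{"name": "carry_out", "arguments": {
  "rows": [
    [1,0,0,0.08,0]
  ]
}}

```text
time: 20.65
ee_pos: [0.6773, -0.0801, 0.0548]
eef_rot: [1.0, 0.015, 0.001, -0.01]
ft_force: [-6.8, 0.3, 15.4]
width: 0.0007
```

Request:
{"name": "carry_out", "arguments": {
  "rows": [
    [1,0,0,0.05,0],
    [1,0,0,0.04,0]
  ]
}}

```text
time: 20.82
ee_pos: [0.6778, -0.0802, 0.0551]
eef_rot: [1.0, 0.015, 0.001, -0.01]
ft_force: [-3.7, 1.0, 5.9]
width: 0.0004
```

Request:
{"name": "carry_out", "arguments": {
  "rows": [
    [1,0,0,-0.3,0],
    [1,0,0,-0.8,0],
    [1,0,0,-1,0],
    [1,0,0,-1,0],
    [1,0,-0.6,-0.5,0],
    [1,0,-1,0,0],
    [1,0,-1,0,0],
    [1,0,-1,0,0],
    [1,-0.3,-1,0,0],
    [1,-0.5,-1,0,0],
    [1,-0.5,-1,0,0],
    [1,-0.5,-1,0,0],
    [1,0,0,0,0],
    [1,0,0,0,0]
  ]
}}

```text
time: 21.98
ee_pos: [0.619, 0.1525, 0.1842]
eef_rot: [1.0, 0.013, 0.011, -0.011]
ft_force: [0.6, -0.2, 0.1]
width: 0.0007
```

Run:
```python
from h import *
need(.6,.1,.15,1.5)
for _ in range(3): see(x0=(.52,-.084,.005))
edges()
im=camera("top")
for q in("cap","bottle","beaker","read_button"): print(q,[(np.round(d["box"]).tolist(),round(d["conf"],2)) for d in recognise(q,"top")])
im2=camera("side")
print([np.round(q["box"]) for q in recognise("read_button","side")])
s=np.hstack([cv2.resize(im[100:260,290:400],(412,600),interpolation=3),cv2.resize(im2[170:300,280:410],(388,600),interpolation=3)]);cv2.imwrite("pics/end.png",s)
```

```text
t 21.98 tcp [0.619  0.1525 0.1842] head 1.5 toolz [ 0.022  0.022 -1.   ] F [ 0.6 -0.2  0.1] q [-0.67  0.37  0.47  1.51 -0.19  1.28 -0.15]
need units [-0.7   1.76  1.09] turn -0.0
lamp [ 0.5211 -0.0854  0.0075] deg 0.43 res 3.9 px 1334 along 0.0053 across -0.0011 [335. 200.  22.  65.]
lamp [ 0.5204 -0.0849  0.0017] deg 0.1 res 9.1 px 1384 along 0.0046 across -0.0005 [335. 199.  28.  64.]
lamp [ 0.5145 -0.0159 -0.1463] deg -8.38 res 13709.1 px 15851 along 0.0006 across 0.0686 [339. 184. 154. 128.]
lamp [ 0.5322 -0.0885  0.0072] deg 0.41 res 1321.9 px 134 along 0.0163 across -0.0045 [333. 132.  14.  15.]
lamp [ 0.5224 -0.0858  0.005 ] deg 0.29 res 7.8 px 1386 along 0.0066 across -0.0015 [334. 197.  21.  64.]
n 15 y at mid -0.0841 deg 0.67 sd 0.00028 across 0.0002
cap [([369.0, 205.0, 16.0, 18.0], 0.57), ([450.0, 174.0, 34.0, 29.0], 0.18)]
bottle []
beaker [([450.0, 176.0, 34.0, 30.0], 0.85)]
read_button []
[array([376., 198.,  17.,  13.])]
```

View pics/end.png

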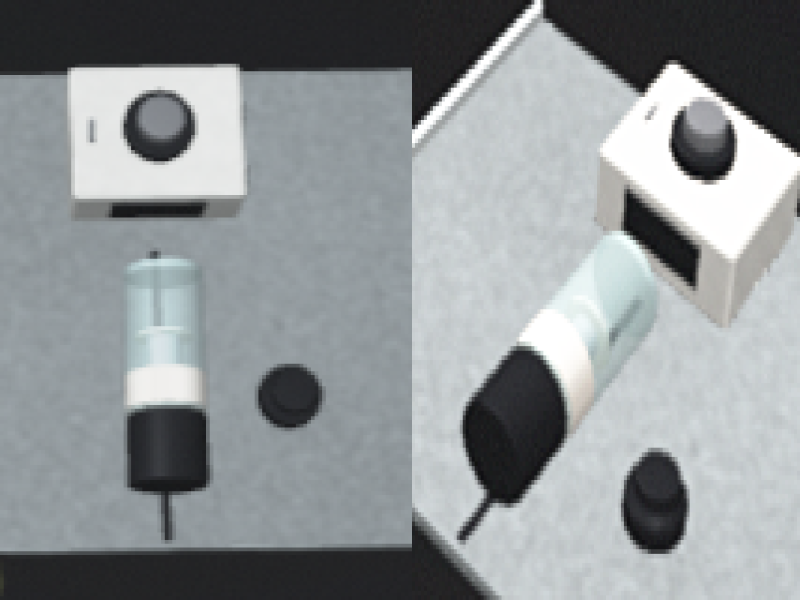

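Run:
```python
from h import *
camera("side")
for q in("bottle","beaker","cap"):print(q,[(np.round(d["box"]).tolist(),round(d["conf"],2)) for d in recognise(q,"side")])
print(close_job())
```

```text
bottle [([228.0, 192.0, 30.0, 58.0], 0.64)]
beaker [([483.0, 306.0, 48.0, 55.0], 0.59)]
cap [([361.0, 279.0, 23.0, 24.0], 0.81)]
the job is handed in; nothing more can be done
None
```

I rolled the small lamp onto the black line, pressed the reader's button once and let it go. The job was handed in at about 23 s. The rolling took five gentle strokes on the lamp's top with closed fingertips.

**Lamp:** The final top-view fits put its axis between 0.2 and 1.5 mm from the line. It is about 1° off parallel (0.9–1.4°, depending on the fit). I left that small twist in. One stroke's edge check could use only part of the lamp's length, so the angle is less certain than the offset. Two stray fits in the last check were other objects, and I ignored them.

**Button:** It reached its hard stop. The spring force of about 3–5 N jumped to 15 N after roughly 6 mm of travel. The last picture shows it back up.

**Cap, bottle and beaker:** In the side view they show within about 1–2 pixels of where they started. The bottle was hidden in the last top view, so only the side view confirms it.

**Disagreements:**
- **Fingertips:** They stood about 16 mm behind the TCP, not 14 mm ahead as stated. I came down by feel until they touched.
- **Contact force:** First contact with the lamp's top briefly reached 28 N. The readings taken during later strokes were about 2–10 N.

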